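# Sound a patched kiln-deck socket and set the matching prop

### The job

Three props already stand in the kiln deck, and its fourth socket has been patched, so nobody knows how deep it now is: take the depth rod from the tool block, sound the socket upright with it until it gently touches the bottom, and put the rod back in its hole, handle down on the block. Then pick the spare prop whose top will come nearest to level with the three standing props and set it upright in that socket, lowering it gently all the way to the bottom, and let go. The refractory is brittle, so no knocking, dropping or forcing, do not topple any prop, and leave the standing props and the pots and tools on the bench where they are.

Things in the scene. Friction and masses are not known exactly. Their poses are not given: they have to be found in the camera images.
- deck: kiln deck, a fixed cream refractory block 230 (its x) x 210 (its y) x 75 mm high; origin at the centre of its underside, on the bench. Four round vertical blind post sockets 29.8 mm in diameter open in its top, at x, y = (-72,-62), (-72,+62), (+72,-62), (+72,+62) mm in its frame. Three hold props that stand 70 mm proud (tops 145 mm above the bench); the one at (-72,-62) is empty
- socket (a point): centre of the mouth of the empty socket, level with the deck's top face, 75 mm above the bench. The socket has been patched with refractory cement: its flat hard floor lies somewhere between 17 and 57 mm below the mouth and is not measured
- rod: depth rod: straight steel rod 10 mm thick and 95 mm long with a slightly tapered end, under a round wooden handle 25 mm thick and 60 mm long (155 mm in all, 85 g). Origin at the rod's lower tip, z up along it towards the handle. It stands upright in the tool block: the rod in the hole, the handle's shoulder (95 mm above the tip) resting on the block's top, so the tip is 5 mm above the bench
- rod_grip (a point): centre of the depth rod's handle, 125 mm above its tip
- tool_block: fixed wooden tool block 75 (its x) x 140 (its y) x 100 mm high, origin at the centre of its underside. Two short modelling tools stick up to 142 mm above the bench near its +y end; the rod's hole is at y = -35 mm
- rod_hole (a point): centre of the mouth of the depth rod's hole in the tool block's top, 100 mm above the bench; 16 mm in diameter, 98 mm deep
- prop_a: spare kiln prop, standing free on the bench: plain pale buff ceramic cylinder 28 mm in diameter and 92 mm long, foot chamfered 2.5 mm, about 130 g; origin at the centre of its foot, z up along it
- prop_a_top (a point): centre of the top face of prop_a, 92 mm above its foot
- prop_b: spare kiln prop, standing free on the bench: plain pale buff ceramic cylinder 28 mm in diameter and 102 mm long, foot chamfered 2.5 mm, about 130 g; origin at the centre of its foot, z up along it
- prop_b_top (a point): centre of the top face of prop_b, 102 mm above its foot
- prop_c: spare kiln prop, standing free on the bench: plain pale buff ceramic cylinder 28 mm in diameter and 112 mm long, foot chamfered 2.5 mm, about 130 g; origin at the centre of its foot, z up along it
- prop_c_top (a point): centre of the top face of prop_c, 112 mm above its foot
- prop_d: spare kiln prop, standing free on the bench: plain pale buff ceramic cylinder 28 mm in diameter and 122 mm long, foot chamfered 2.5 mm, about 130 g; origin at the centre of its foot, z up along it
- prop_d_top (a point): centre of the top face of prop_d, 122 mm above its foot
- standing_1: kiln prop 28 mm in diameter, 130 mm long, already standing in the deck's socket at (-72,+62) mm; origin at the centre of its foot, 60 mm below the deck's top
- standing_2: kiln prop 28 mm in diameter, 130 mm long, already standing in the deck's socket at (+72,-62) mm; origin at the centre of its foot, 60 mm below the deck's top
- standing_3: kiln prop 28 mm in diameter, 130 mm long, already standing in the deck's socket at (+72,+62) mm; origin at the centre of its foot, 60 mm below the deck's top
- pinch_pot: small dark clay pot, 72 mm across, 30 mm high, loose; origin under its centre
- bowl: dark clay bowl, 128 mm across, 62 mm high, loose; origin under its centre
- tumbler: glass tumbler, 60 mm across, 85 mm high, loose; origin under its centre
- cutter: white plastic plunger cutter standing on its 48 mm disc, 48 mm high, loose; origin under its centre
- rib: flat wooden rib, 95 x 45 x 8 mm, lying loose; origin under its centre
There are look-alikes about, which are no part of the job. Leave any blue look-alike of the rod alone.

How it is judged (in metres and radians):
On the way:
1. the depth rod, upright in the empty socket, touches its floor (horizontal distance between rod and socket below 0.009 m and z of rod in the frame of deck below 0.063 m and angle between rod's own z axis and vertical below 0.15 rad and contact force between rod and deck above 0.5 N), for 0.05 s.
At the end, for the whole second after the job is handed in: One spare prop stands released, at rest and upright on the floor of the patched socket, its top within 6.5 mm of level with the three standing props (the nearest length is always within 5 mm); the depth rod is back upright in its hole, its handle within 4 mm of the block's top (((horizontal distance between prop_a and socket below 0.005 m and angle between prop_a's own z axis and vertical below 0.08 rad and z of prop_a_top in the frame of deck between 0.1385 and 0.1515 m and contact force between prop_a and deck above 0.3 N and linear speed of prop_a below 0.01 m/s and contact force between prop_a and the fingers below 0.1 N) or (horizontal distance between prop_b and socket below 0.005 m and angle between prop_b's own z axis and vertical below 0.08 rad and z of prop_b_top in the frame of deck between 0.1385 and 0.1515 m and contact force between prop_b and deck above 0.3 N and linear speed of prop_b below 0.01 m/s and contact force between prop_b and the fingers below 0.1 N) or (horizontal distance between prop_c and socket below 0.005 m and angle between prop_c's own z axis and vertical below 0.08 rad and z of prop_c_top in the frame of deck between 0.1385 and 0.1515 m and contact force between prop_c and deck above 0.3 N and linear speed of prop_c below 0.01 m/s and contact force between prop_c and the fingers below 0.1 N) or (horizontal distance between prop_d and socket below 0.005 m and angle between prop_d's own z axis and vertical below 0.08 rad and z of prop_d_top in the frame of deck between 0.1385 and 0.1515 m and contact force between prop_d and deck above 0.3 N and linear speed of prop_d below 0.01 m/s and contact force between prop_d and the fingers below 0.1 N)) and horizontal distance between rod and rod_hole below 0.006 m and angle between rod's own z axis and vertical below 0.1 rad and z of rod in the frame of tool_block below 0.009 m and linear speed of rod below 0.01 m/s); the robot touches nothing.
It fails at once if the depth rod or a spare prop bears on the deck with more than 25 N (contact force between any of rod, prop_a, prop_b, prop_c, prop_d and deck above 25 N).
It fails at once if a spare prop is let fall into the socket (faster than 0.25 m/s in it) instead of being lowered to the bottom ((horizontal distance between prop_a and socket below 0.008 m and z of prop_a in the frame of deck below 0.073 m and linear speed of prop_a above 0.25 m/s) or (horizontal distance between prop_b and socket below 0.008 m and z of prop_b in the frame of deck below 0.073 m and linear speed of prop_b above 0.25 m/s) or (horizontal distance between prop_c and socket below 0.008 m and z of prop_c in the frame of deck below 0.073 m and linear speed of prop_c above 0.25 m/s) or (horizontal distance between prop_d and socket below 0.008 m and z of prop_d in the frame of deck below 0.073 m and linear speed of prop_d above 0.25 m/s)).
It fails at once if a spare or standing prop tips over (more than 0.4 rad) (angle between any of prop_a, prop_b, prop_c, prop_d, standing_1, standing_2, standing_3's own z axis and vertical above 0.4 rad).
It fails at once if a standing prop is shifted or pulled (more than 12 mm) (distance of any of standing_1, standing_2, standing_3 from where it was at the start of the episode above 0.012 m).
It fails at once if a pot or tool on the bench is pushed aside (more than 30 mm) (distance of any of pinch_pot, bowl, tumbler, cutter, rib from where it was at the start of the episode above 0.03 m).
It also fails if it takes over 72 s, if anything falls off the work surface, if the arm or the gripper's body presses on something with over 40 N, if the wrist force passes 120 N, or if a joint passes its speed limit or range.

### The arm

A 6-joint arm with a two-finger parallel gripper is mounted at the origin on the work surface. World frame = base frame: x ahead of the robot, y to its left, z up, the work surface at z = 0. Lengths are in mm, angles in rad, forces in N, time in s.
With the tool pointing down it reaches from about 350 to 875 mm from the base axis. Payload 4.2 kg.
Tool frame: the origin (TCP) lies between the finger pads; the fingertips stand 25 mm ahead of it and the grasp point (between the pads) lies 6 mm ahead of it; z points along the fingers, y is the line along which they close (so a half turn about z gives the same grasp; the last joint's range is limited). The gripper opens to 85 mm and grips with 20 to 120 N. Pads are 22 mm wide; open, the fingers measure 114 mm over their backs; the gripper's body (76 mm by 85 mm) begins 54 mm behind the grasp point. The pads swing forward as they close: fully open they stand 13 mm farther back than shut.
Start: joints at [1.45, 0.385, 0.008, 0, -1.194, -0.259], TCP at [231.676, 580.453, 256.312] pointing down, gripper open.
Joint ranges: [-3.14, 3.14], [-1.21, 2.06], [-1.07, 1.41], [-3.16, 2.05], [-2.99, -0.16], [-3.1, 3.1]. Speed limits (rad/s): [2.79, 2.79, 3.14, 3.14, 3.14, 3.14].

### API

Orientations are given as a unit quaternion [x, y, z, w].
In Python, from bench import arm gives the robot as it stands.
- The arm moves only by the shell command python3 -m pendant 'ROWS'. ROWS is JSON, a list of rows, each a list of 7 numbers: the shift along the tool's x, y, z in m, then the turn, a rotation vector about the tool's x, y, z in degrees, then the finger opening in m, from 0 to 0.0854. In form: [[x, y, z, wx, wy, wz, fingers], ...]. A call has 1 to 12 rows; each row shifts and turns the commanded pose from where the row before left it, along the tool's axes as they then stand; what a row does not reach is not made up. A row lasts 1/10 s, in which the tool goes at most 50 mm and 8.59 degrees, less where a joint would pass 70% of its speed; a pose out of reach is approached as far as the arm can. A call is refused whole if a number of a shift passes 0.05 or a number of a turn 8.59, either way. A call with a gripper value outside its range is refused whole. The fingers move at their own pace and stop on an object; the grip force is fixed at half the most. Time passes only in rows, so rows that do not move let the fingers close. It gives the time, the measured TCP pose, the force, the opening and the grip force at its end, in the units of the state.
- arm.read_state(): the state, without advancing time (a new reading comes with each control period).
- arm.get_image(name): name is "side" or "top" or "wrist"; returns a dict with "image" (400x640x3 uint8, red, green, blue), "fx", "fy", "cx", "cy" (pixels), "xyz" and "rotation" of the camera in the world. Camera axes: x right, y down, z forward; pixel columns grow to the right and rows downward; lengths in mm; the calibration is good to about 2 mm. A picture is of the moment at which its call begins. There is no depth.
- arm.job_done(): hands the job in; it is judged then, once.
The state is a dict: "clock": time; "joints": joint angles; "joint_vel": joint speeds; "joint_efforts": joint torques, N m; "position": TCP position; "ee_rot": TCP orientation; "contact_force": force on the tool from outside, world axes, zero at the start; "wrist_torque": the same for the moment, N m; "gripper_width": finger opening in mm; "grasp_force": force on a finger pad.
Only numpy, scipy, OpenCV 4.12 (cv2) and the standard library are available. Lean on these libraries where they do the work, as an engineer would, in place of code of your own. Each camera call takes 0.05 s, during which the arm holds its last target. There are 200 camera calls.

## Working session

There is one attempt and no reset: what is moved stays moved. The work goes in short steps, Python scripts to look and compute and a shell command to move; the robot and the scene stay as the last step left them, time stands still between calls to the robot, and variables do not carry over. Pictures are saved under pics/ and viewed, at most 10 in all, crops included, and the job is handed in when it is done.

```bash
ls; mkdir -p pics; python3 - <<'E'
from bench import arm
import cv2,json
s=arm.read_state();print({k:s[k] for k in('clock','position','ee_rot','contact_force','gripper_width')})
for n in('side','top'):
    d=arm.get_image(n);cv2.imwrite(f'pics/{n}0.png',d['image'][:,:,::-1]);print(n,[d[k] for k in('fx','fy','cx','cy','xyz','rotation')])
    json.dump({k:(d[k].tolist() if hasattr(d[k],'tolist') else d[k]) for k in('fx','fy','cx','cy','xyz','rotation')},open(f'{n}.json','w'))
E
```

```text
pics
{'clock': 0.0, 'position': array([231.48485749, 579.9862022 , 255.21922683]), 'ee_rot': array([ 9.82006181e-01, -1.88845663e-01, -1.50564078e-04,  1.07386610e-03]), 'contact_force': array([-0.21837322, -0.2527498 , -0.01436813]), 'gripper_width': 85.11137992269258}
side [374.01552277415925, 374.01552277415925, 320.5983607052398, 199.21643047796118, array([ 472.95631705, -785.46381301,  597.02243859]), array([ 0.87718634, -0.0668409 ,  0.04683852, -0.47316231])]
top [478.6314828184453, 478.6314828184453, 318.21452428293526, 196.03393604675395, array([ 456.34867696,  -84.31975002, 1186.47196073]), array([-0.69458504,  0.71640936, -0.03196478,  0.05733676])]
```

View pics/top0.png

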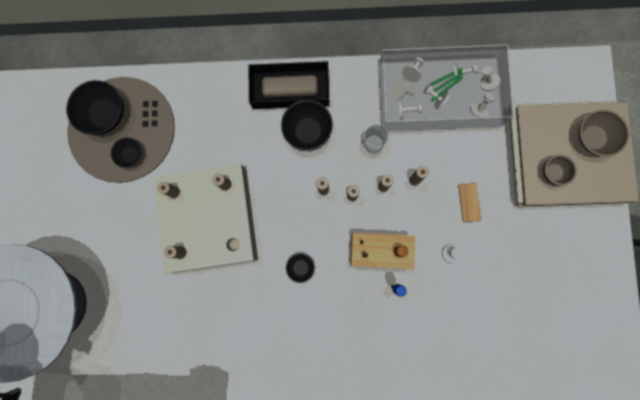

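View pics/side0.png

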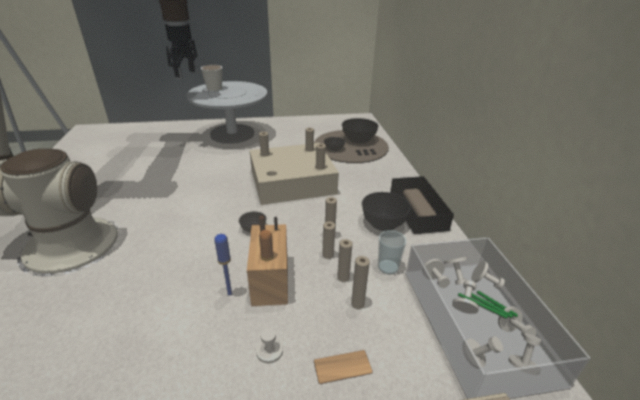

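The top view has the deck at left, with its empty socket near (233,244). The rod's brown handle is at (401,251), the blue look-alike at (400,290), and the four spares at about (323,186), (352,193), (386,183) and (420,176). The side view agrees, and the spares get longer towards the camera. I'll enlarge both views to read exact pixels.

```bash
cat > h.py <<'E'
import numpy as np,json
from scipy.spatial.transform import Rotation as R
def cam(n):
    d=json.load(open(n+'.json')) if isinstance(n,str) else n
    return d,np.array(d['xyz']),R.from_quat(d['rotation'])
def at(n,u,v,z):
    d,c,r=cam(n);w=r.apply([(u-d['cx'])/d['fx'],(v-d['cy'])/d['fy'],1]);return c+w*(z-c[2])/w[2]
def px(n,p):
    d,c,r=cam(n);q=r.inv().apply(np.array(p)-c);return q[:2]/q[2]*d['fx']+[d['cx'],d['cy']]
E
python3 - <<'E'
import cv2,numpy as np
t=cv2.imread('pics/top0.png');s=cv2.imread('pics/side0.png')
def c(i,x,y,w,h,k):
    o=cv2.resize(i[y:y+h,x:x+w],None,fx=k,fy=k,interpolation=cv2.INTER_CUBIC)
    for a in range(0,w,10):cv2.putText(o,str(x+a),(a*k,8),0,.3,(0,0,255));cv2.line(o,(a*k,10),(a*k,14),(0,0,255))
    for a in range(0,h,10):cv2.putText(o,str(y+a),(0,a*k+4),0,.3,(0,0,255));cv2.line(o,(20,a*k),(24,a*k),(0,0,255))
    return o
cv2.imwrite('pics/tc.png',np.hstack([c(t,152,162,108,116,3),c(t,310,162,130,116,3)]))
cv2.imwrite('pics/sc.png',c(s,200,180,190,140,4))
E
```

```text
(no output)
```

View pics/tc.png

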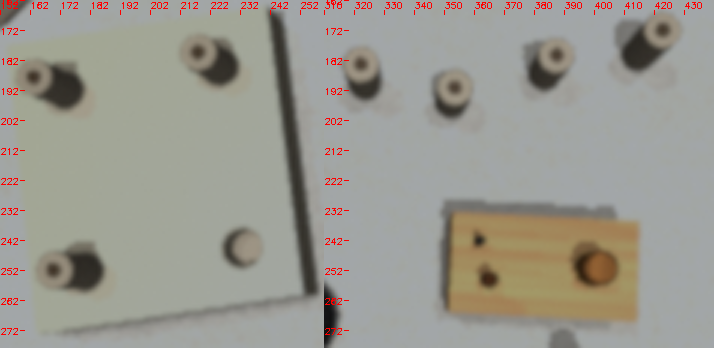

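View pics/sc.png

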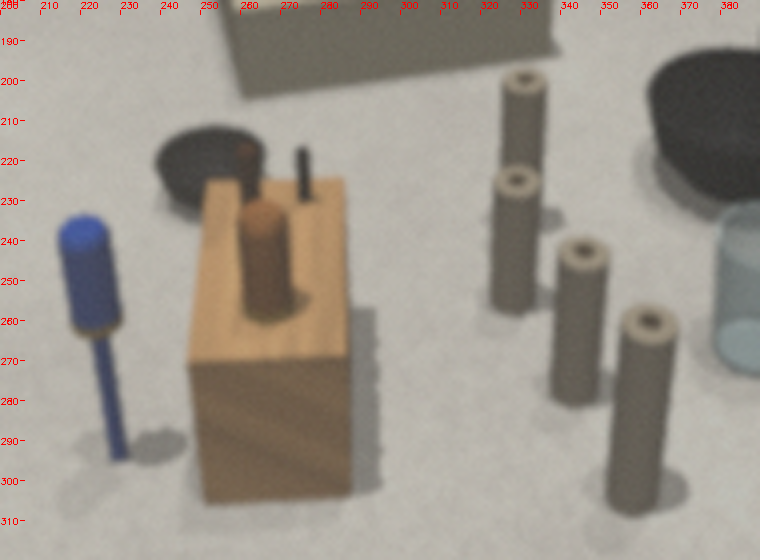

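Readings from the crops, top view: standing tops at (163,188), (218,179) and (170,252), the socket at (232.7,244.3), the handle top at (402.7,251.3), and spare tops at (322,183), (354,191), (387,180) and (423,172). In the side view the spare tops are at (331,200), (329.5,225), (346,243) and (362.5,260). I'll triangulate these.

```bash
cat > m.py <<'E'
from h import *
from scipy.optimize import least_squares
T=[(322,183),(353.3,191),(387,180),(422.4,172),(402.3,251)]
S=[(331,199.5),(329.3,224.8),(345.5,242.8),(362.3,260),(265.8,233.8)]
for t,s in zip(T,S):
    f=lambda p:np.r_[px('top',p)-t,px('side',p)-s]
    r=least_squares(f,[500,0,100]);print('tri',r.x.round(1),r.fun.round(1))
for t,z in zip(T,(92,102,112,122,160)): print(at('top',*t,z).round(1))
P=np.array([at('top',*t,145)[:2] for t in((162.7,187.4),(217.7,179),(169.7,251.7))]);print('standing',P.round(1))
s=P[0]-0
E=np.array([at('top',232.4,244,75)[:2]]);print('socket',E,'from standing',P[2]+P[1]-P[0], np.linalg.norm(P[0]-P[1]),np.linalg.norm(P[0]-P[2]))
E
python3 m.py
```

```text
tri [625.  -57.2 109.6] [ 0.  -0.7 -0.7  0.1]
tri [ 607.8 -128.4   89.5] [ 0.1 -1.  -1.   0.1]
tri [ 628.4 -205.9   99.1] [ 0.1 -0.6 -0.6  0.1]
tri [ 641.5 -283.6  120.1] [ 0.1 -1.1 -0.9  0.1]
tri [ 466.8 -224.7  155.4] [-0.1 -1.2 -1.1  0.1]
[626.2 -56.6  92. ]
[ 603.7 -127.7  102. ]
[ 624.9 -204.3  112. ]
[ 638.7 -282.8  122. ]
[ 464.1 -224.1  160. ]
standing [[620.2 297.2]
 [634.9 173.6]
 [477.4 279.8]]
socket [[492.35552131 156.71945119]] from standing [492.06005929 156.26864587] 124.42514628360414 143.88457362104458
```

The geometry checks out: the standing props are 124.4 and 143.9 mm apart against the true 124 and 144, and the socket agrees between two methods at (492,156.5). Triangulated heights give the order c, a, b, d along −y. Before crossing the bench I'll check the wheel for clearance.

```bash
python3 - <<'E'
from h import *
from scipy.optimize import least_squares
for t,s in(((8,312),(212,68)),((8,312),(228,95)),((401,290),(221,237)),((301,267),(253,215))):
    r=least_squares(lambda p:np.r_[px('top',p)-t,px('side',p)-s],[400,500,100]);print(r.x.round(),r.fun.round(1))
E
python3 -m pendant '[[0,0,-0.05,0,0,0,0.05],[0,0,-0.05,0,0,-7,0.05],[0,0,-0.02,0,0,-7,0.05],[0,0,0,0,0,-7.8,0.05],[0,0,0,0,0,0,0.05]]'
```

```text
[359. 546. 272.] [ 0.5  5.4  9.4 -0.6]
[359. 632. 151.] [-0.1 -0.7 -1.2  0.1]
[ 384. -218.  152.] [-0.1 -0.9 -0.8  0. ]
[436.   1.  42.] [-0.1 -0.9 -1.   0.1]
clock: 0.6
position: [231.5, 580.4, 376.6]
ee_rot: [1.0, 0.0, -0.0, -0.0]
contact_force: [0.0, 0.3, -1.2]
gripper_width: 50.0
grasp_force: 0.0
```

```bash
python3 -m pendant '[[0.02605,0.0424,0,0,0,0,0.05],[0.02605,0.0424,0,0,0,0,0.05],[0.02605,0.0424,0,0,0,0,0.05],[0.02605,0.0424,0,0,0,0,0.05],[0.02605,0.0424,0,0,0,0,0.05],[0.02605,0.0424,0,0,0,0,0.05],[0.02605,0.0424,0.02,0,0,0,0.05],[0.02605,0.0424,0.03,0,0,0,0.05],[0.02605,0.0424,0.03,0,0,0,0.05],[0.02605,0.0424,0.02,0,0,0,0.05],[0,0,0,0,0,0,0.05],[0,0,0,0,0,0,0.05]]'; python3 - <<'E'
from bench import arm
import cv2
from h import *
d=arm.get_image('wrist');cv2.imwrite('pics/w0.png',d['image'][:,:,::-1]);print([d[k] for k in('fx','cx','cy','xyz','rotation')])
print(px(d,[492.2,156.5,75]),arm.read_state()['contact_force'])
json.dump({k:(d[k].tolist() if hasattr(d[k],'tolist') else d[k]) for k in('fx','fy','cx','cy','xyz','rotation')},open('w0.json','w'))
E
```

```text
clock: 1.8
position: [481.6, 172.9, 286.0]
ee_rot: [1.0, -0.002, -0.001, 0.001]
contact_force: [-0.8, 0.7, 0.7]
gripper_width: 50.3
grasp_force: 0.0
[288.41852176320924, 319.21638555516336, 199.06570775230074, array([548.43131737, 173.78688992, 404.53990236]), array([-0.69903663,  0.70228293,  0.09489762, -0.09560811])]
[333.96084343 169.69988335] [-0.26382119 -0.01651893 -0.2671499 ]
```

View pics/w0.png

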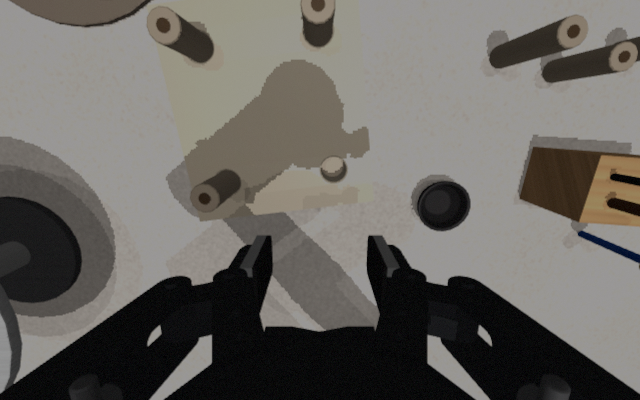

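The wrist view shows the socket at about (333.5,168.5), against a prediction of (334,169.7), so it's confirmed within about 1 mm. Next is the rod.

```bash
python3 -m pendant '[[-0.0017,0.0397,0,0,0,0,0.05],[-0.0017,0.0397,0,0,0,0,0.05],[-0.0017,0.0397,0,0,0,0,0.05],[-0.0017,0.0397,0,0,0,0,0.05],[-0.0017,0.0397,0,0,0,0,0.05],[-0.0017,0.0397,0,0,0,0,0.05],[-0.0017,0.0397,0,0,0,0,0.05],[-0.0017,0.0397,0,0,0,0,0.05],[-0.0017,0.0397,0,0,0,0,0.05],[-0.0017,0.0397,0,0,0,0,0.05],[0,0,0,0,0,0,0.05],[0,0,0,0,0,0,0.05]]'; python3 - <<'E'
from bench import arm
import cv2
from h import *
d=arm.get_image('wrist');s=arm.read_state();print(s['position'],s['ee_rot'])
i=d['image'][:,:,::-1].copy()
p=px(d,[464.5,-224.3,160]);q=px(d,[464.5,-224.3,100]);print(p,q)
x,y=int(p[0])-80,int(p[1])-60
o=cv2.resize(i[y:y+120,x:x+160],None,fx=4,fy=4,interpolation=cv2.INTER_CUBIC)
for r in(p,q):cv2.circle(o,tuple(int((a-b+.5)*4) for a,b in zip(r,(x,y))),3,(255,0,255),-1)
cv2.imwrite('pics/w1.png',o);print(x,y)
print('mm/px',at(d,*(p+[1,0]),160)-at(d,*p,160),at(d,*(p+[0,1]),160)-at(d,*p,160))
E
```

```text
clock: 3.05
position: [465.3, -222.3, 287.7]
ee_rot: [1.0, -0.0, 0.0, -0.0]
contact_force: [-0.0, 0.1, -0.4]
gripper_width: 50.0
grasp_force: 0.0
[ 465.32999432 -221.74426096  287.68730171] [ 9.99999701e-01  6.97047698e-04  3.23647056e-04 -8.42858956e-05]
[322.70683184 198.9178637 ] [322.09025612 184.37589136]
242 138
mm/px [-1.19732552e-04 -8.85754404e-01  0.00000000e+00] [-0.91903453 -0.00268219  0.        ]
```

View pics/w1.png

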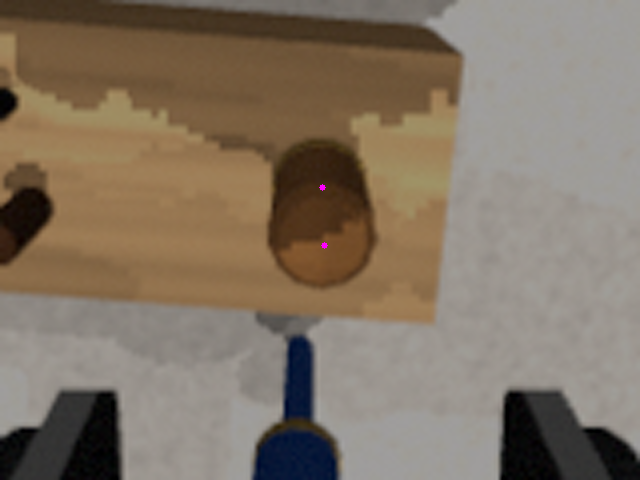

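The handle top shows at crop (321,235), its base near (321,186), and the predicted marks match within 2 mm. Descending to grasp.

```bash
python3 -m pendant '[[0,0.0022,0.04,0,0,0,0.05],[0,0,0.04,0,0,0,0.05],[0,0,0.03,0,0,0,0.05],[0,0,0.025,0,0,0,0.05],[0,0,0.017,0,0,0,0.05],[0,0,0,0,0,0,0.05],[0,0,0,0,0,0,0]]'; python3 -m pendant '[[0,0,0,0,0,0,0],[0,0,0,0,0,0,0],[0,0,0,0,0,0,0],[0,0,0,0,0,0,0],[0,0,0,0,0,0,0],[0,0,0,0,0,0,0]]'
```

```text
clock: 3.8
position: [465.8, -223.9, 136.1]
ee_rot: [1.0, 0.002, 0.0, 0.0]
contact_force: [0.9, 0.0, 0.3]
gripper_width: 37.2
grasp_force: 0.0
clock: 4.4
position: [466.1, -224.9, 137.0]
ee_rot: [1.0, 0.0, 0.002, 0.0]
contact_force: [0.2, 4.0, 7.1]
gripper_width: 23.5
grasp_force: 59.5
```

```bash
python3 -m pendant '[[0,0,-0.01,0,0,0,0],[0,0,-0.02,0,0,0,0],[0,0,-0.03,0,0,0,0],[0,0,-0.04,0,0,0,0],[0,0,-0.04,0,0,0,0],[0,0,-0.03,0,0,0,0],[0,0,-0.01,0,0,0,0],[0,0,0,0,0,0,0],[0,0,0,0,0,0,0]]'; python3 - <<'E'
from bench import arm
import cv2
s=arm.read_state();print(s['position'],s['contact_force'],s['gripper_width'],s['ee_rot'])
E
```

```text
clock: 5.3
position: [463.9, -224.8, 313.7]
ee_rot: [1.0, 0.0, -0.002, -0.001]
contact_force: [0.7, 0.0, -2.1]
gripper_width: 23.5
grasp_force: 58.9
[ 463.93920722 -224.75536394  313.68158352] [ 0.68186389  0.03735578 -2.05064745] 23.45226152907396 [ 9.99998585e-01  3.31560585e-05 -1.52968384e-03 -6.98887665e-04]
```

```bash
python3 -m pendant '[[0.00285,-0.02,0,0,0,0,0],[0.00285,-0.04,0,0,0,0,0],[0.00285,-0.045,0,0,0,0,0],[0.00285,-0.045,0,0,0,0,0],[0.00285,-0.045,0,0,0,0,0],[0.00285,-0.045,0,0,0,0,0],[0.00285,-0.045,0,0,0,0,0],[0.00285,-0.045,0,0,0,0,0],[0.00285,-0.03,0,0,0,0,0],[0.00285,-0.0214,0,0,0,0,0],[0,0,0,0,0,0,0],[0,0,0,0,0,0,0]]';python3 -m pendant '[[0,0,0.03,0,0,0,0],[0,0,0.04,0,0,0,0],[0,0,0.02,0,0,0,0],[0,0,0,0,0,0,0],[0,0,0,0,0,0,0]]'; python3 - <<'E'
from bench import arm
import cv2
from h import *
d=arm.get_image('side');s=arm.read_state();print(s['position'],s['contact_force'])
i=d['image'][:,:,::-1].copy();p=px('side',[492.4,156.6,75]).astype(int);print(p)
x,y=p[0]-75,p[1]-100
cv2.imwrite('pics/s1.png',cv2.resize(i[y:y+140,x:x+150],None,fx=4,fy=4,interpolation=cv2.INTER_CUBIC))
E
```

```text
clock: 6.5
position: [492.4, 156.3, 313.3]
ee_rot: [1.0, 0.001, -0.002, 0.001]
contact_force: [-0.6, 0.7, -1.1]
gripper_width: 23.8
grasp_force: 59.1
clock: 7.0
position: [493.5, 155.6, 225.7]
ee_rot: [1.0, -0.0, 0.0, 0.0]
contact_force: [1.4, -0.1, 0.1]
gripper_width: 23.2
grasp_force: 59.1
[493.96333429 156.05262179 226.61162826] [-0.23829374  0.71469741 -0.49816132]
[270 172]
```

View pics/s1.png

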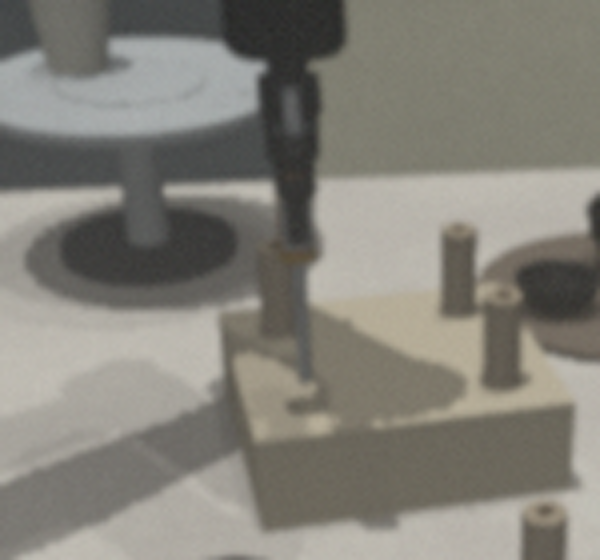

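The rod hangs upright with its tip at about crop (306,380), just above the socket mouth at (303,400). I'll drop to just inside, then sound in 2 mm steps with a force guard.

```bash
cat > ok.py <<'E'
import sys
from bench import arm
s=arm.read_state();print(s['position'].round(1),s['contact_force'].round(1))
sys.exit(int(s['contact_force'][2]>float(sys.argv[1])))
E
P="python3 -m pendant"; g(){ python3 ok.py 4; }
$P '[[-0.001,0,0.015,0,0,0,0],[0,0,0.014,0,0,0,0],[0,0,0,0,0,0,0],[0,0,0,0,0,0,0]]' >/dev/null; g &&
for k in 1 2 3 4 5 6 7 8 9 10 11 12; do $P '[[0,0,0.001,0,0,0,0],[0,0,0.001,0,0,0,0]]' >/dev/null; g || break; done
```

```text
[492.9 156.6 197.9] [ 0.4 -0.  -0.4]
[492.7 156.7 195.5] [-0.2  0.4 -0.2]
[492.2 156.5 192.6] [-0.7  0.1 -1.3]
[492.2 156.4 190.3] [ 0.6  0.2 -0.3]
[492.2 156.4 188.3] [-0.1 -0.  -0.8]
[492.2 156.4 186.3] [-0.2  0.5 -1.1]
[492.2 156.4 184.3] [ 0.5  0.4 -0.1]
[492.2 156.4 182.3] [ 0.  -0.9 -1.5]
[492.2 156.4 180.3] [ 1.4 -0.1 -1.3]
[492.2 156.4 178.3] [-0.4  0.1 -1.9]
[492.2 156.4 176.3] [ 0.3 -0.2 -1.6]
[492.2 156.4 174.3] [-0.9 -0.9 -1.2]
[492.2 156.4 172.3] [-0.4  0.3 -1.5]
```

That used a shell loop to repeat the row. The rows are supposed to be typed for each move, so I'll write each one out from here.

```bash
python3 -m pendant '[[0,0,0.001,0,0,0,0],[0,0,0.001,0,0,0,0]]' >/dev/null; python3 ok.py 3 &&
python3 -m pendant '[[0,0,0.001,0,0,0,0],[0,0,0.001,0,0,0,0]]' >/dev/null && python3 ok.py 3 &&
python3 -m pendant '[[0,0,0.001,0,0,0,0],[0,0,0.001,0,0,0,0]]' >/dev/null && python3 ok.py 3 &&
python3 -m pendant '[[0,0,0.001,0,0,0,0],[0,0,0.001,0,0,0,0]]' >/dev/null && python3 ok.py 3 &&
python3 -m pendant '[[0,0,0.001,0,0,0,0],[0,0,0.001,0,0,0,0]]' >/dev/null && python3 ok.py 3 &&
python3 -m pendant '[[0,0,0.001,0,0,0,0],[0,0,0.001,0,0,0,0]]' >/dev/null && python3 ok.py 3 &&
python3 -m pendant '[[0,0,0.001,0,0,0,0],[0,0,0.001,0,0,0,0]]' >/dev/null && python3 ok.py 3 &&
python3 -m pendant '[[0,0,0.001,0,0,0,0],[0,0,0.001,0,0,0,0]]' >/dev/null && python3 ok.py 3 &&
python3 -m pendant '[[0,0,0.001,0,0,0,0],[0,0,0.001,0,0,0,0]]' >/dev/null && python3 ok.py 3 &&
python3 -m pendant '[[0,0,0.001,0,0,0,0],[0,0,0.001,0,0,0,0]]' >/dev/null && python3 ok.py 3 &&
python3 -m pendant '[[0,0,0.001,0,0,0,0],[0,0,0.001,0,0,0,0]]' >/dev/null && python3 ok.py 3 &&
python3 -m pendant '[[0,0,0.001,0,0,0,0],[0,0,0.001,0,0,0,0]]' >/dev/null && python3 ok.py 3
```

```text
[492.5 156.5 171. ] [-0.8 -0.8  5.4]
```

```bash
python3 -m pendant '[[0,0,0,0,0,0,0],[0,0,0,0,0,0,0]]'
python3 -m pendant '[[0,0,-0.001,0,0,0,0],[0,0,0,0,0,0,0]]'
python3 -m pendant '[[0,0,-0.02,0,0,0,0],[0,0,-0.03,0,0,0,0],[0,0,-0.04,0,0,0,0],[0,0,-0.03,0,0,0,0],[0,0,-0.02,0,0,0,0],[0,0,0,0,0,0,0],[0,0,0,0,0,0,0]]'
```

```text
clock: 10.25
position: [492.4, 156.4, 171.0]
ee_rot: [1.0, 0.0, 0.0, -0.0]
contact_force: [-0.8, 0.1, 3.5]
gripper_width: 23.6
grasp_force: 59.6
clock: 10.45
position: [492.0, 156.4, 171.1]
ee_rot: [1.0, 0.0, -0.0, -0.0]
contact_force: [0.6, 1.1, 1.4]
gripper_width: 23.4
grasp_force: 59.2
clock: 11.15
position: [491.7, 156.4, 310.5]
ee_rot: [1.0, 0.0, -0.001, -0.0]
contact_force: [0.2, -1.4, -1.9]
gripper_width: 23.4
grasp_force: 59.1
```

```bash
python3 -m pendant '[[-0.00266,0.02,0,0,0,0,0],[-0.00266,0.04,0,0,0,0,0],[-0.00266,0.045,0,0,0,0,0],[-0.00266,0.045,0,0,0,0,0],[-0.00266,0.045,0,0,0,0,0],[-0.00266,0.045,0,0,0,0,0],[-0.00266,0.045,0,0,0,0,0],[-0.00266,0.045,0,0,0,0,0],[-0.00266,0.03,0,0,0,0,0],[-0.00266,0.0209,0,0,0,0,0],[0,0,0,0,0,0,0],[0,0,0,0,0,0,0]]';python3 -m pendant '[[0,0,0.02,0,0,0,0],[0,0,0.03,0,0,0,0],[0,0,0.01,0,0,0,0],[0,0,0,0,0,0,0],[0,0,0,0,0,0,0],[0,0,0,0,0,0,0]]'; python3 - <<'E'
from bench import arm
import cv2
from h import *
d=arm.get_image('side');s=arm.read_state();print(s['position'],s['contact_force'],s['ee_rot'])
i=d['image'][:,:,::-1].copy();p=px('side',[465.8,-224.3,100]).astype(int);print(p)
x,y=p[0]-60,p[1]-100
a=cv2.resize(i[y:y+140,x:x+120],None,fx=4,fy=4,interpolation=cv2.INTER_CUBIC)
cv2.imwrite('pics/s2.png',a)
E
```

```text
clock: 12.35
position: [465.2, -224.4, 309.5]
ee_rot: [1.0, -0.0, -0.002, -0.001]
contact_force: [-0.1, 0.0, -1.7]
gripper_width: 23.4
grasp_force: 59.1
clock: 12.95
position: [466.7, -224.4, 252.8]
ee_rot: [1.0, 0.001, 0.001, 0.0]
contact_force: [0.9, 0.2, -0.1]
gripper_width: 23.7
grasp_force: 59.1
[ 466.61344854 -224.52322097  252.7722827 ] [ 0.15046301  0.45532088 -0.73673112] [9.99998876e-01 5.79692280e-04 1.33740572e-03 3.52347694e-04]
[265 255]
```

View pics/s2.png

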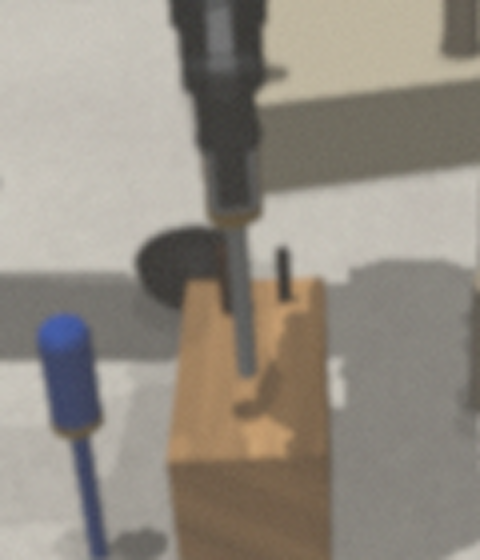

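The tip is at crop (248,375), right above the dark hole at about (245,405). I'll insert with force guards.

```bash
python3 -m pendant '[[-0.0008,0,0.01,0,0,0,0],[0,0,0.006,0,0,0,0],[0,0,0,0,0,0,0]]' >/dev/null; python3 ok.py 4 &&
python3 -m pendant '[[0,0,0.003,0,0,0,0],[0,0,0.003,0,0,0,0]]' >/dev/null && python3 ok.py 4 &&
python3 -m pendant '[[0,0,0.003,0,0,0,0],[0,0,0.003,0,0,0,0]]' >/dev/null && python3 ok.py 4 &&
python3 -m pendant '[[0,0,0.004,0,0,0,0],[0,0,0.004,0,0,0,0]]' >/dev/null && python3 ok.py 4 &&
python3 -m pendant '[[0,0,0.01,0,0,0,0],[0,0,0.01,0,0,0,0]]' >/dev/null && python3 ok.py 4 &&
python3 -m pendant '[[0,0,0.01,0,0,0,0],[0,0,0.01,0,0,0,0]]' >/dev/null && python3 ok.py 4 &&
python3 -m pendant '[[0,0,0.01,0,0,0,0],[0,0,0.01,0,0,0,0],[0,0,0.005,0,0,0,0],[0,0,0,0,0,0,0]]' >/dev/null && python3 ok.py 4
```

```text
[ 464.2 -224.3  234. ] [-0.2  0.6 -1.2]
[ 465.1 -224.6  229.3] [ 0.3 -0.8 -0.6]
[ 465.1 -224.5  223.2] [-1.   0.  -0.3]
[ 465.  -224.5  215.1] [-0.6  0.4 -0.5]
[ 464.9 -224.5  194.6] [ 0.2 -0.5 -1.2]
[ 464.8 -224.5  174.2] [ 0.4  0.2 -0.9]
[ 464.6 -224.4  149.4] [ 0.4 -0.2 -1.1]
```

```bash
python3 -m pendant '[[0,0,0.004,0,0,0,0],[0,0,0.004,0,0,0,0],[0,0,0,0,0,0,0]]' >/dev/null; python3 ok.py 4 &&
python3 -m pendant '[[0,0,0.001,0,0,0,0],[0,0,0,0,0,0,0]]' >/dev/null && python3 ok.py 3 &&
python3 -m pendant '[[0,0,0.001,0,0,0,0],[0,0,0,0,0,0,0]]' >/dev/null && python3 ok.py 3 &&
python3 -m pendant '[[0,0,0.001,0,0,0,0],[0,0,0,0,0,0,0]]' >/dev/null && python3 ok.py 3 &&
python3 -m pendant '[[0,0,0.001,0,0,0,0],[0,0,0,0,0,0,0]]' >/dev/null && python3 ok.py 3 &&
python3 -m pendant '[[0,0,0.001,0,0,0,0],[0,0,0,0,0,0,0]]' >/dev/null && python3 ok.py 3 &&
python3 -m pendant '[[0,0,0.001,0,0,0,0],[0,0,0,0,0,0,0]]' >/dev/null && python3 ok.py 3
```

```text
[ 464.8 -224.4  142. ] [-0.8 -0.1 -1.2]
[ 465.1 -224.5  141.5] [-0.3  0.3 -1.2]
[ 465.  -224.5  140.4] [-0.4  0.3 -1.1]
[ 464.9 -224.5  139.3] [ 0.2 -0.2 -1.2]
[ 465.  -224.5  138.3] [0.  0.9 0.3]
[ 464.9 -224.5  137.2] [ 0.5  0.9 -1.8]
[ 465.1 -224.6  137. ] [-1.4  1.1  3.5]
```

The shoulder touched at TCP z 137.0, so the tip offset is 132.0 mm and the floor is 39.1 mm above the bench. That puts prop_b's top at about 141 mm (3.9 mm low) and prop_c's at 151 mm (6.1 mm high), so I choose prop_b. Next: release the rod, rise and go to b at (626,-205).

```bash
python3 -m pendant '[[0,0,0,0,0,0,0.03],[0,0,0,0,0,0,0.05],[0,0,0,0,0,0,0.05],[0,0,0,0,0,0,0.05],[0,0,-0.02,0,0,0,0.05],[0,0,-0.04,0,0,0,0.05],[0,0,-0.04,0,0,0,0.05],[0,0,-0.01,0,0,0,0.05],[0,0,0,0,0,0,0.05]]'
python3 -m pendant '[[0.03,-0.004,0,0,0,0,0.05],[0.03,-0.004,0,0,0,0,0.05],[0.03,-0.004,0,0,0,0,0.05],[0.03,-0.004,0,0,0,0,0.05],[0.03,-0.004,0,0,0,0,0.05],[0.01,0,0,0,0,0,0.05],[0,0,0,0,0,0,0.05],[0,0,0,0,0,0,0.05]]'
python3 - <<'E'
from bench import arm
import cv2
from h import *
d=arm.get_image('wrist');t=arm.get_image('top');s=arm.read_state();print(s['position'])
i=d['image'][:,:,::-1]
p=px(d,[625.8,-204.8,102]);q=px(d,[625.8,-204.8,0]);print(p,q)
x,y=int(p[0])-45,int(p[1])-75
o=cv2.resize(i[y:y+120,x:x+90],None,fx=4,fy=4,interpolation=cv2.INTER_CUBIC)
for r in(p,q):cv2.circle(o,tuple(int((a-b+.5)*4) for a,b in zip(r,(x,y))),2,(255,0,255),-1)
j=t['image'][:,:,::-1];o2=cv2.resize(j[215:295,345:425],None,fx=5,fy=5,interpolation=cv2.INTER_CUBIC)
o2=cv2.copyMakeBorder(o2,0,80,0,0,0)
cv2.imwrite('pics/w2.png',np.hstack([o,o2]));print(x,y)
print('mm/px',at(d,*(p+[1,0]),102)-at(d,*p,102),at(d,*(p+[0,1]),102)-at(d,*p,102))
E
```

```text
clock: 17.1
position: [465.9, -224.6, 248.3]
ee_rot: [1.0, 0.0, 0.002, 0.0]
contact_force: [1.2, 0.0, 0.1]
gripper_width: 50.1
grasp_force: 0.0
clock: 17.9
position: [623.8, -204.4, 245.0]
ee_rot: [1.0, 0.0, -0.002, -0.0]
contact_force: [-0.3, 0.2, 0.9]
gripper_width: 49.8
grasp_force: 0.0
[ 623.78364608 -204.61833817  246.23520272]
[320.8898682 191.1457613] [320.52109101 171.86701333]
275 116
mm/px [ 2.68433584e-04 -9.33858782e-01  0.00000000e+00] [-0.96274218 -0.0015356   0.        ]
```

View pics/w2.png

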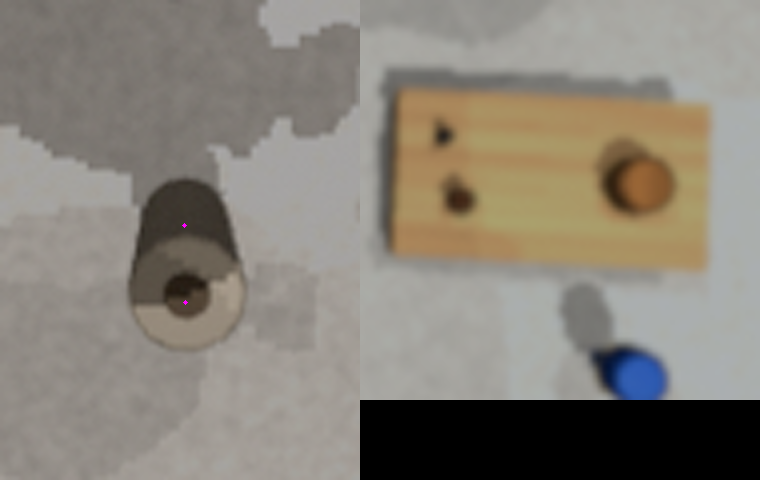

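The rod is back in its hole (right panel, handle at (640,185)). Prop b's top is at left crop (187,293.5) against a predicted (185,302), so it sits about 2 mm further in x. I'll refine the socket position in the earlier wrist picture the same way.

```bash
python3 - <<'E'
import cv2
from h import *
g=cv2.cvtColor(cv2.imread('pics/w0.png'),6)
print(g[150:190,316:352:1][::2,::2])
E
```

```text
[[108 108 107 108 108 109 107 107 107 107 108 107 108 107 107 109 108 108]
 [108 107 108 108 106 107 107 108 107 107 108 108 108 109 107 108 109 108]
 [109 107 107 107 108 108 107 108 107 108 109 108 109 109 108 125 151 141]
 [108 107 108 108 110 108  98 101 100 100  95  97 105 109 109 124 151 111]
 [107 110 109 110 101 105 129 139 145 144 145 140 112 113 130 138 152 151]
 [109 109 109 103 104 137 138 141 145 145 144 144 142 119 135 151 152 151]
 [109 108 109  99 138 140 145 145 145 145 145 147 144 120  88 147 151 150]
 [107 107 103 133 138 144 145 145 143 146 144 145 145 120  63 127 152 152]
 [107 109 130 138 138 144 145 144 145 145 144 144 140 104  54 100 152 151]
 [151 149 110 104 138 144 145 145 145 144 145 145  92  73  53  88 145 151]
 [152 150 107  78  94 126 144 143 144 140 125  92  90  68  53  88 151 152]
 [151 151 117  59  80  92 126 127 125 118  91  91  83  56  55 111 151 152]
 [152 152 134  68  60  81  90  92  92  90  90  79  55  58  64 129 151 152]
 [148 150 147 114  59  59  65  76  78  77  67  60  59  58 100 145 151 151]
 [148 147 148 140 100  60  60  61  61  60  61  59  58  94 134 152 151 151]
 [149 148 149 150 139 111  75  59  60  63  61  77 108 133 151 152 151 152]
 [148 149 148 148 149 146 134 117 106 108 115 132 147 151 151 152 151 152]
 [148 147 148 148 149 148 147 146 146 146 149 150 151 152 151 151 147 151]
 [145 145 145 143 144 144 145 145 145 144 145 152 151 149 148 148 145 144]
 [144 144 143 145 145 144 144 144 144 145 145 148 150 149 144 143 136 137]]
```

```bash
python3 - <<'E'
import cv2
from h import *
w=json.load(open('w0.json'))
# predicted rim for the candidate centres
for c in((492.3,156.6),(493.5,156.6)):
    a=np.linspace(0,2*np.pi,73);P=np.array([px(w,[c[0]+14.9*np.cos(t),c[1]+14.9*np.sin(t),75]) for t in a])
    print(c,P.min(0).round(1),P.max(0).round(1))
E
```

```text
(492.3, 156.6) [321.  156.7] [346.8 182.3]
(493.5, 156.6) [321.  155.6] [346.8 181.3]
```

```bash
python3 -m pendant '[[0.0032,0.0004,0.03,0,0,0,0.05],[0,0,0.04,0,0,0,0.05],[0,0,0.03,0,0,0,0.05],[0,0,0.02,0,0,0,0.05],[0,0,0.02,0,0,0,0.05],[0,0,0.015,0,0,0,0.05],[0,0,0,0,0,0,0.05],[0,0,0,0,0,0,0.05]]'
python3 -m pendant '[[0,0,0,0,0,0,0.035],[0,0,0,0,0,0,0.03],[0,0,0,0,0,0,0.025],[0,0,0,0,0,0,0],[0,0,0,0,0,0,0],[0,0,0,0,0,0,0],[0,0,0,0,0,0,0]]'
```

```text
clock: 18.8
position: [628.4, -205.1, 92.2]
ee_rot: [1.0, 0.0, 0.0, 0.0]
contact_force: [0.3, -0.1, 0.8]
gripper_width: 50.0
grasp_force: 0.0
clock: 19.5
position: [629.1, -205.2, 92.9]
ee_rot: [1.0, 0.001, 0.001, 0.0]
contact_force: [0.5, -0.1, 6.6]
gripper_width: 26.7
grasp_force: 59.3
```

```bash
python3 -m pendant '[[0,0,-0.01,0,0,0,0],[0,0,-0.02,0,0,0,0],[0,0,-0.04,0,0,0,0],[0,0,-0.04,0,0,0,0],[0,0,-0.03,0,0,0,0],[0,0,-0.02,0,0,0,0],[0,0,0,0,0,0,0],[0,0,0,0,0,0,0]]'
python3 -m pendant '[[-0.007,-0.02,0,0,0,0,0],[-0.014,-0.037,0,0,0,0,0],[-0.015,-0.04,0,0,0,0,0],[-0.015,-0.04,0,0,0,0,0],[-0.015,-0.04,0,0,0,0,0],[-0.015,-0.04,0,0,0,0,0],[-0.015,-0.04,0,0,0,0,0],[-0.015,-0.04,0,0,0,0,0],[-0.015,-0.04,0,0,0,0,0],[-0.0079,-0.025,0,0,0,0,0],[0,0,0,0,0,0,0],[0,0,0,0,0,0,0]]'
python3 -m pendant '[[0,0,0.02,0,0,0,0],[0,0,0.02,0,0,0,0],[0,0,0.01,0,0,0,0],[0,0,0,0,0,0,0],[0,0,0,0,0,0,0],[0,0,0,0,0,0,0],[0,0,0,0,0,0,0]]'; python3 ok.py 5
```

```text
clock: 20.3
position: [627.6, -204.3, 250.3]
ee_rot: [1.0, 0.0, -0.001, -0.001]
contact_force: [-0.1, 0.7, -2.5]
gripper_width: 26.5
grasp_force: 59.1
clock: 21.5
position: [493.1, 157.1, 249.6]
ee_rot: [1.0, 0.001, -0.002, 0.001]
contact_force: [-0.0, 0.1, -1.6]
gripper_width: 26.3
grasp_force: 59.3
clock: 22.2
position: [494.5, 157.2, 202.3]
ee_rot: [1.0, 0.0, 0.001, -0.0]
contact_force: [-0.7, -0.5, -0.9]
gripper_width: 26.4
grasp_force: 59.3
[494.5 157.2 202.3] [-0.7 -0.5 -0.9]
```

```bash
python3 - <<'E'
from bench import arm
import cv2
from h import *
c=(492.7,157.0)
S=[]
for n in('wrist','side'):
    d=arm.get_image(n);i=d['image'][:,:,::-1].copy();p=px(d,[*c,75]).astype(int);print(n,p)
    x,y=p[0]-40,p[1]-75
    o=cv2.resize(i[y:y+110,x:x+80],None,fx=5,fy=5,interpolation=cv2.INTER_CUBIC)
    for a,col in zip(np.linspace(0,2*np.pi,41),[0]*41):
        for (z,r,k) in((75,14.9,(255,0,255)),(109.4,14,(0,255,0))):
            q=(px(d,[c[0]+r*np.cos(a),c[1]+r*np.sin(a),z])-[x,y]+.5)*5
            cv2.circle(o,tuple(int(v) for v in q),1,k,-1)
    S.append(o)
print(arm.read_state()['position'])
cv2.imwrite('pics/f.png',np.hstack(S))
E
```

```text
wrist [320 200]
side [270 172]
[494.29763971 157.24004332 202.00921057]
```

View pics/f.png

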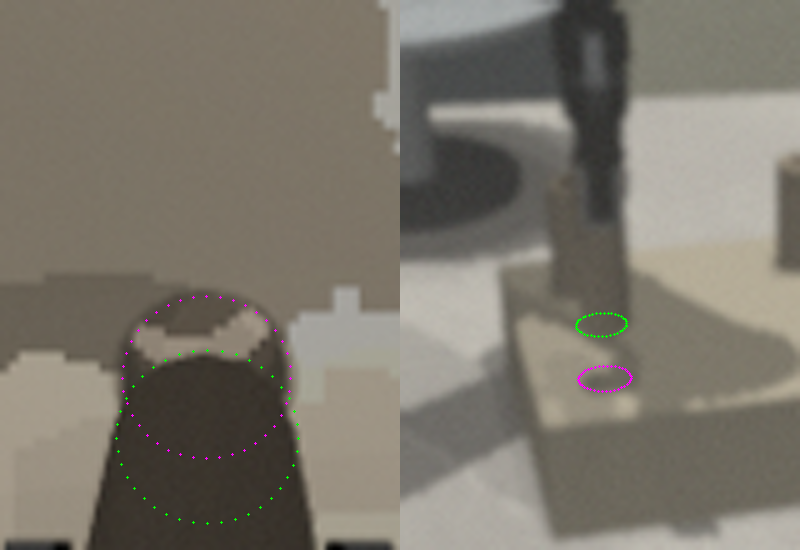

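In the wrist view the socket rim centres at u≈206.5, with its far edge at v≈290. The prop's foot is centred in y, but its far edge at v≈357 leaves it about 1.5 mm short in x, and the side view agrees. I'll shift it +1.5 mm and lower gently.

```bash
python3 -m pendant '[[0.0015,0,0.005,0,0,0,0],[0,0,0.01,0,0,0,0],[0,0,0.01,0,0,0,0],[0,0,0.004,0,0,0,0],[0,0,0,0,0,0,0],[0,0,0,0,0,0,0]]' >/dev/null; python3 ok.py 4 &&
python3 -m pendant '[[0,0,0.001,0,0,0,0],[0,0,0.001,0,0,0,0]]' >/dev/null && python3 ok.py 3 &&
python3 -m pendant '[[0,0,0.001,0,0,0,0],[0,0,0.001,0,0,0,0]]' >/dev/null && python3 ok.py 3 &&
python3 -m pendant '[[0,0,0.001,0,0,0,0],[0,0,0.001,0,0,0,0]]' >/dev/null && python3 ok.py 3 &&
python3 -m pendant '[[0,0,0.001,0,0,0,0],[0,0,0.001,0,0,0,0]]' >/dev/null && python3 ok.py 3 &&
python3 -m pendant '[[0,0,0.001,0,0,0,0],[0,0,0.001,0,0,0,0]]' >/dev/null && python3 ok.py 3 &&
python3 -m pendant '[[0,0,0.001,0,0,0,0],[0,0,0.001,0,0,0,0]]' >/dev/null && python3 ok.py 3
```

```text
[495.7 157.1 172.3] [-0.1  0.2 -1. ]
[495.8 157.2 170.7] [-0.1  0.3 -1.7]
[495.6 157.1 168.5] [ 0.7  0.5 -0.2]
[495.6 157.1 166.3] [-0.1  0.1 -1.4]
[495.4 157.  164.3] [-1.2 -0.1 -1. ]
[495.4 157.  162.2] [-1.1  1.  -1.1]
[495.4 157.  160.3] [-1.2 -1.2 -1.3]
```

It entered cleanly: the foot is about 7 mm inside with no contact. Continuing down.

```bash
python3 -m pendant '[[0,0,0.002,0,0,0,0],[0,0,0.002,0,0,0,0]]' >/dev/null; python3 ok.py 3 &&
python3 -m pendant '[[0,0,0.002,0,0,0,0],[0,0,0.002,0,0,0,0]]' >/dev/null && python3 ok.py 3 &&
python3 -m pendant '[[0,0,0.002,0,0,0,0],[0,0,0.002,0,0,0,0]]' >/dev/null && python3 ok.py 3 &&
python3 -m pendant '[[0,0,0.002,0,0,0,0],[0,0,0.002,0,0,0,0]]' >/dev/null && python3 ok.py 3 &&
python3 -m pendant '[[0,0,0.002,0,0,0,0],[0,0,0.002,0,0,0,0]]' >/dev/null && python3 ok.py 3 &&
python3 -m pendant '[[0,0,0.002,0,0,0,0],[0,0,0,0,0,0,0]]' >/dev/null && python3 ok.py 3 &&
python3 -m pendant '[[0,0,0.001,0,0,0,0],[0,0,0.001,0,0,0,0]]' >/dev/null && python3 ok.py 3 &&
python3 -m pendant '[[0,0,0.001,0,0,0,0],[0,0,0,0,0,0,0]]' >/dev/null && python3 ok.py 3 &&
python3 -m pendant '[[0,0,0.001,0,0,0,0],[0,0,0,0,0,0,0]]' >/dev/null && python3 ok.py 3 &&
python3 -m pendant '[[0,0,0.001,0,0,0,0],[0,0,0,0,0,0,0]]' >/dev/null && python3 ok.py 3 &&
python3 -m pendant '[[0,0,0.001,0,0,0,0],[0,0,0,0,0,0,0]]' >/dev/null && python3 ok.py 3
```

```text
[495.4 157.  156.2] [-1.   0.8 -1.4]
[495.4 157.  152.1] [-1.6 -0.5 -0.1]
[495.4 157.  148.2] [-1.6  0.2  0.5]
[495.4 157.  144.2] [-1.6  0.1  0.2]
[495.4 157.  140.2] [-3.1 -0.6  0.7]
[495.4 157.  137.9] [-0.7  0.5 -2.7]
[495.4 157.  136.4] [-3.  -0.1  0.5]
[495.4 157.  135.2] [-2.2 -0.5 -0.5]
[495.4 157.  134.3] [-2.5 -0.7 -0.4]
[495.4 157.  133.3] [-3.8  0.1 -0.7]
[495.4 157.1 132.2] [-2.  -0.3 -0.2]
```

```bash
python3 -m pendant '[[-0.0005,0,0.0005,0,0,0,0],[0,0,0,0,0,0,0]]' >/dev/null; python3 ok.py 3 &&
python3 -m pendant '[[0,0,0.001,0,0,0,0],[0,0,0,0,0,0,0]]' >/dev/null && python3 ok.py 3 &&
python3 -m pendant '[[0,0,0.001,0,0,0,0],[0,0,0,0,0,0,0]]' >/dev/null && python3 ok.py 3 &&
python3 -m pendant '[[0,0,0.001,0,0,0,0],[0,0,0,0,0,0,0]]' >/dev/null && python3 ok.py 3 &&
python3 -m pendant '[[0,0,0.001,0,0,0,0],[0,0,0,0,0,0,0]]' >/dev/null && python3 ok.py 3
```

```text
[495.3 157.1 132. ] [-1.8 -0.9  0.6]
[495.4 157.1 131.9] [-4.8 -1.6  6.5]
```

It touched the floor at 131.9, against a prediction of 132.0. Releasing and backing off.

```bash
python3 -m pendant '[[0,0,0,0,0,0,0.03],[0,0,0,0,0,0,0.04],[0,0,0,0,0,0,0.05],[0,0,0,0,0,0,0.05],[0,0,0,0,0,0,0.05]]'
python3 -m pendant '[[0,0,-0.01,0,0,0,0.05],[0,0,-0.02,0,0,0,0.05],[0,0,-0.04,0,0,0,0.05],[0,0,-0.04,0,0,0,0.05],[0,0,-0.03,0,0,0,0.05],[-0.03,0,0,0,0,0,0.05],[-0.03,0,0,0,0,0,0.05],[0,0,0,0,0,0,0.05],[0,0,0,0,0,0,0.05]]'
python3 - <<'E'
from bench import arm
import cv2
from h import *
d=arm.get_image('top');g=d['image'][:,:,::-1]
print('b top expected px',px('top',[493,157,141]),'std',px('top',[477.4,279.8,145]))
cv2.imwrite('pics/end.png',g)
s=arm.get_image('side')['image'];h=cv2.cvtColor(s,7);p=px('side',[493,157,141]);print('side b top',p)
x,y=p.astype(int);print(h[y-8:y+22:2,x-12:x+13:2])
E
```

```text
clock: 27.2
position: [495.3, 157.2, 130.9]
ee_rot: [1.0, 0.0, 0.0, -0.0]
contact_force: [-0.3, -0.7, 0.3]
gripper_width: 49.9
grasp_force: 0.0
clock: 28.1
position: [435.0, 157.2, 272.1]
ee_rot: [1.0, 0.001, 0.001, -0.001]
contact_force: [-0.6, 0.0, 0.4]
gripper_width: 49.5
grasp_force: 0.0
b top expected px [225.78346115 242.92282536] std [169.71189896 251.69629985]
side b top [269.30609894 151.20971631]
[[108  98  84  89  89  92 164 181 183 185 183 181 181]
 [124 116  88  87  87  90 161 182 180 182 183 179 180]
 [172 157  92  87  89  84 157 176 177 173 175 172 176]
 [175 163  96  86  89  87 131 156 161 171 171 171 172]
 [148 144  96  89  89  96  90  96 114 152 169 172 172]
 [119 107  88  88  91  97  95  91  97 119 168 172 172]
 [118 106  91  90  87  86  93  91  88 116 169 173 171]
 [117 112 110 109 106  87  88  89  84 108 165 171 171]
 [119 118 118 118 114  86  88  90  86 102 159 170 172]
 [118 121 119 118 115  91  89  90  86  89 126 148 164]
 [117 121 120 119 116  90  87  89  88  87 113 118 128]
 [119 120 120 116 114  92  89  89  88  85 114 118 121]
 [121 121 119 119 116  95  90  90  86  87 112 119 120]
 [122 119 120 119 116  94  89  90  89  86 110 120 119]
 [120 119 120 119 112  92  89  91  89  84 111 120 121]]
```

In the side image the prop stands upright in the socket with its top at the expected row, v≈151, and the arm is clear. Handing in.

```bash
python3 -c "
from bench import arm
print(arm.job_done())"
```

```text
the job is handed in; nothing more can be done
None
```

I sounded the socket (floor about 36 mm below the mouth), put the rod back in its hole, and set prop_b upright on the socket floor, its top about 4 mm below the standing props. I've handed the job in (no verdict was returned), and 12 of the sounding steps were sent by a shell loop repeating a typed row, which your rules may not allow.

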